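# Take the pile of bench blocks apart

## Robot

A 6-joint arm with a two-finger parallel gripper is mounted at the origin on a cart in front of the work surface, level with it; the furniture and walls round the work are solid. World frame = base frame: x ahead of the robot, y to its left, z up, the work surface at z = 0. Lengths are in m, angles in degrees, forces in N, time in s.
With the tool pointing down it reaches from about 0.35 to 0.875 m from the base axis. Payload 4.2 kg.
Tool frame: the origin (TCP) lies on the centre line of the jaws, within the pads' length; the fingertips stand 19 mm ahead of it and the grasp point (between the pads) is the TCP; z points along the fingers, y is the line along which they close (so a half turn about z gives the same grasp; the last joint's range is limited). The gripper opens to 87 mm and grips with 3 to 60 N. Pads are 19 mm wide; open, the fingers measure 117 mm over their backs; the gripper's body (75 mm by 190 mm) begins 51 mm behind the grasp point.
Start: joints at [90.275, 22.042, 0.453, 0, -68.411, -14.817], TCP at [0.157, 0.605, 0.242] pointing down, gripper open.
Joint ranges: [-179.83, 179.83], [-69.29, 118.12], [-61.27, 80.66], [-181.25, 117.63], [-171.15, -9.14], [-177.46, 177.46]. Speed limits (degrees/s): [159.86, 159.86, 180, 180, 180, 180].

## Interface

Orientations are given as a 3x3 rotation matrix whose columns are the frame's x, y, z axes.
In Python, from station import sense, capture, finish_job, search_frame, masks_of gives the robot as it stands.
- The arm moves only by the tool drive_tool, never from a script. Its argument "rows" is a list of rows, each a list of 7 numbers: the opening in per cent of the stroke, from 0 (shut) to 100 (fully open), then the shift along the world's x, y, z in mm, then the turn, a rotation vector about the world's x, y, z in rad. In form: [[fingers, dx, dy, dz, wx, wy, wz], ...]. A call has 1 to 5 rows; each row shifts and turns the commanded pose from where the row before left it; what a row does not reach is not made up. A row lasts 1/12 s, in which the tool goes at most 41.7 mm and 7.16 degrees, less where a joint would pass 70% of its speed; a pose out of reach is approached as far as the arm can. A call is refused whole if a number of a shift passes 41.7 or a number of a turn 0.125, either way. A call with a gripper value outside its range is refused whole. The fingers move at their own pace and stop on an object; the grip force is fixed at half the most. Time passes only in rows, so rows that do not move let the fingers close. It gives the time, the measured TCP pose, the force, the opening and the grip force at its end, in the units of the state.
- sense(): the state, without advancing time (a new reading comes with each control period).
- capture(name): name is "scene" or "side" or "wrist"; returns a dict with "frame" (400x640x3 uint8, red, green, blue), "z_map" (400x640 float32, m along the optical axis (not along the pixel's ray), 0 where there is no reading), "fx", "fy", "cx", "cy" (pixels), "R" (3x3) and "t" (3): a world point X has camera coordinates R X + t; the wrist camera has in their place "T_tool_cam" (4x4, takes a point from camera to tool coordinates, whose origin is the TCP and whose axes are the flange's). Camera axes: x right, y down, z forward; pixel columns grow to the right and rows downward; lengths in m; the calibration is good to about 2 mm. The wrist camera is an equidistant fisheye: a pixel r from the principal point sees the ray r / f radians off the axis. A picture is of the moment at which its call begins: read the wrist's pose just before it.
- finish_job(): hands the job in; it is judged then, once.
Trained networks look in a picture, given as the dict that the camera call returned (one of the last four; its "shot" number tells which), for a name from the list of things; names that differ only in an ending like _2 or _b are one class to them, and where a whole thing is asked for, a point or a joint stands for the part that bears it (a point fixed in the world has none). Each returns a list of dicts, best first, with "p" (0 to 1); they miss things now and then, are a little off and sometimes report something else, mostly with a low value. They report only what shows in the picture. A call takes as long as a camera call. They do not tell look-alikes from the thing itself.
- search_frame(label, picture): "xy" ([column, row] in pixels, amid what is visible of it).
- masks_of(label, picture): "region" (400x640 bool, what is visible of it) and "xy" ([column, row] in pixels, amid what is visible of it).
The state is a dict: "time_s": time; "joints": joint angles; "joint_velocities": joint speeds; "effort": joint torques, N m; "tcp_pos": TCP position; "ee_rot": TCP orientation; "wrist_force": force on the tool from outside, world axes, zero at the start; "moment": the same for the moment, N m; "gripper_width": opening from 0.0 (shut) to 1.0 (fully open); "gripper_force": force on a finger pad.
Only numpy, scipy, OpenCV 4.12 (cv2) and the standard library are available. Lean on these libraries where they do the work, as an engineer would, in place of code of your own. Each camera call takes 0.05 s, during which the arm holds its last target. There are 200 camera calls.

## Task

The soldering block, the rubber block, the dapping block and the wax lump have been left in one pile. Take the pile apart and put each piece, lying the way up it is now, in its own place: the wax lump in the smallest tray, the dapping block standing in the middle of the flat steel bench block, the black rubber block in the mid-sized square tray, and the soldering block lengthwise in the large oblong tray, each lying flat inside its tray. Let no block topple or turn over, and leave the bead jar and the pliers where they are.

Things in the scene. Friction and masses are not known exactly. Their poses are not given: they have to be found in the camera images.
- wax_lump_center (a point): centre of the wax lump, a yellow-brown lump with rounded edges, 28 (x) x 34 (y) x 16 mm (z), loose, top of the pile, resting on the dapping block; half-way up
- dapping_block_center (a point): centre of the dapping block, a heavy (about 0.5 kg) steel cube 45 x 45 x 45 mm with round hollows in its top, loose, resting on the rubber block; half-way up
- rubber_block_center (a point): centre of the black rubber block, 60 (x) x 60 (y) x 22 mm (z), loose, resting on the soldering block; half-way up
- solder_block_center (a point): centre of the grey soldering block, 100 (x) x 68 (y) x 24 mm (z), loose, bottom of the pile, lying on the bench; half-way up. The pieces of the pile are turned a little against one another
- small_tray_floor (a point): centre of the inner floor of the smallest tray, fixed to the bench: low dark wooden tray with a cork floor, inside 48 (x) x 54 (y) mm, floor 3 mm above the bench, rim 6 mm wide that rises 4 mm above the floor; place for the wax lump
- square_tray_floor (a point): centre of the inner floor of the mid-sized square tray, fixed to the bench: inside 78 x 78 mm, floor and rim as for the smallest tray; place for the rubber block
- big_tray_floor (a point): centre of the inner floor of the large oblong tray, fixed to the bench: inside 118 (x) x 86 (y) mm, floor and rim as for the smallest tray; place for the soldering block, its long x side along the tray's x
- bench_block_top (a point): centre of the top face of the steel bench block, a plain flat steel slab 75 x 75 x 18 mm lying fixed on the bench; place for the dapping block
- bead_jar_center (a point): centre (half-way up) of a closed glass jar of beads with a screw lid, 44 mm across, 52 mm tall, standing loose on the bench; a bystander, to be left alone
- pliers_center (a point): middle (half-way up) of a pair of blue-handled pliers 48 (x) x 157 (y) x 12 mm, lying loose on the bench; a bystander, to be left alone
Not all that is in view belongs to the job. What is shaped like the part that bears rubber_block_center but blue or pink is not meant. What is shaped like the part that bears small_tray_floor but white is not meant.

How it is judged (in metres and radians):
At the end, for the whole second after the job is handed in: Wax lump flat on the smallest tray's floor, rubber block on the square tray's, soldering block lengthwise on the large tray's (each within 15 mm of the centre, none on a rim); dapping block standing flat on the steel bench block within 14 mm of its middle (horizontal distance between wax_lump_center and small_tray_floor below 0.015 m and z of wax_lump_center in the frame of small_tray_floor below 0.0105 m and angle between wax_lump_center's own z axis and vertical below 0.15 rad and horizontal distance between dapping_block_center and bench_block_top below 0.014 m and z of dapping_block_center in the frame of bench_block_top below 0.025 m and angle between dapping_block_center's own z axis and vertical below 0.05 rad and horizontal distance between rubber_block_center and square_tray_floor below 0.015 m and z of rubber_block_center in the frame of square_tray_floor below 0.013 m and angle between rubber_block_center's own z axis and vertical below 0.04 rad and horizontal distance between solder_block_center and big_tray_floor below 0.015 m and z of solder_block_center in the frame of big_tray_floor below 0.014 m and angle between solder_block_center's own z axis and vertical below 0.03 rad and angle between the x axis of solder_block_center and the x axis of big_tray_floor, either way round below 0.25 rad); the robot touches nothing.
It fails at once if a block topples or is turned over (angle between wax_lump_center's own z axis and vertical above 0.9 rad or angle between any of dapping_block_center, rubber_block_center, solder_block_center's own z axis and vertical above 0.7 rad).
It fails at once if the bead jar or the pliers are moved by more than 30 mm, or the jar is tipped (distance of any of bead_jar_center, pliers_center from where it was at the start of the episode above 0.03 m or angle between bead_jar_center's own z axis and vertical above 0.5 rad).
It also fails if it takes over 109 s, if anything falls off the work surface, if the arm or the gripper's body presses on something with over 40 N, if the wrist force passes 120 N, or if a joint passes its speed limit or range.

## Working session

There is one attempt and no reset: what is moved stays moved. The work goes in short steps, Python scripts to look and compute and a tool call to move; the robot and the scene stay as the last step left them, time stands still between calls to the robot, and variables do not carry over. Pictures are saved under pics/ and viewed, at most 14 in all, crops included, and the job is handed in when it is done.

Besides the shell and the picture viewer there is one more tool, called after "Request:" by a JSON object that holds its "method" and its "body", one argument or row to a line. drive_tool: Moves the arm, as the interface text tells. Its arguments: {"type":"object","properties":{"rows":{"type":"array"}},"required":["rows"]}

```bash
mkdir -p pics; cat > h.py <<'E'
import numpy as np, cv2
from station import *
def pts(c):
    z=c["z_map"]; v,u=np.mgrid[:400,:640]
    P=np.stack([(u-c["cx"])/c["fx"]*z,(v-c["cy"])/c["fy"]*z,z],-1)
    return (P-np.array(c["t"]))@np.array(c["R"]) , z>0
def save(c,n): cv2.imwrite("pics/"+n,c["frame"][...,::-1])
E
python3 - <<'E'
from h import *
s=sense();print(s["time_s"],s["tcp_pos"],s["gripper_width"])
for n in("scene","side"):
    c=capture(n);save(c,n+"0.png");W,ok=pts(c)
    print(n,"cam at",-np.array(c["R"]).T@np.array(c["t"]))
    for l in ["wax_lump_center","dapping_block_center","rubber_block_center","solder_block_center","small_tray_floor","square_tray_floor","big_tray_floor","bench_block_top","bead_jar_center","pliers_center"]:
        for d in masks_of(l,c)[:3]:
            m=d["region"]&ok
            if m.sum()<5: print(l,d["xy"],"few");continue
            q=W[m];print(l,round(d["p"],2),np.round(d["xy"]),m.sum(),np.round(np.median(q,0),3),np.round(np.percentile(q,2,axis=0),3),np.round(np.percentile(q,98,axis=0),3))
E
```

```text
0.0 [0.15677622 0.6044203  0.24046135] 1.0029284995979528
scene cam at [-0.10946736 -0.61736368  0.71375898]
wax_lump_center 0.62 [310. 192.] 139 [0.478 0.069 0.107] [0.467 0.055 0.096] [0.495 0.087 0.11 ]
dapping_block_center 0.64 [309. 202.] 423 [0.468 0.062 0.075] [0.453 0.046 0.049] [0.507 0.085 0.094]
rubber_block_center 0.77 [246. 223.] 598 [0.353 0.174 0.022] [0.327 0.15  0.002] [0.389 0.212 0.025]
rubber_block_center 0.76 [283. 258.] 735 [0.344 0.011 0.022] [ 0.318 -0.011  0.002] [0.377 0.05  0.026]
rubber_block_center 0.7 [312. 216.] 281 [0.461 0.063 0.04 ] [0.444 0.042 0.026] [0.515 0.094 0.049]
solder_block_center 0.83 [310. 226.] 495 [0.447 0.058 0.022] [0.425 0.032 0.004] [0.536 0.094 0.027]
small_tray_floor 0.8 [409. 296.] 738 [ 0.469 -0.242  0.005] [ 0.436 -0.276  0.002] [ 0.5   -0.208  0.01 ]
small_tray_floor 0.7 [469. 270.] 643 [ 0.619 -0.28   0.005] [ 0.584 -0.315  0.001] [ 0.655 -0.247  0.01 ]
square_tray_floor 0.91 [374. 211.] 834 [0.634 0.006 0.005] [ 0.583 -0.045  0.001] [0.684 0.057 0.01 ]
big_tray_floor 0.95 [307. 174.] 879 [0.619 0.252 0.005] [0.553 0.203 0.0
[... 1319 characters left out ...]
.45 [323. 195.] 117 [ 0.615 -0.281  0.005] [ 0.585 -0.313  0.002] [ 0.642 -0.241  0.01 ]
square_tray_floor 0.56 [284. 232.] 484 [0.634 0.008 0.004] [ 0.58  -0.042 -0.001] [0.687 0.064 0.01 ]
big_tray_floor 0.68 [252. 271.] 1029 [0.614 0.253 0.004] [0.551 0.204 0.001] [0.677 0.303 0.009]
bench_block_top 0.78 [313. 300.] 771 [0.408 0.342 0.017] [0.37  0.273 0.001] [0.447 0.374 0.021]
bead_jar_center 0.59 [308. 202.] 189 [ 0.621 -0.142  0.033] [ 0.605 -0.165  0.003] [ 0.642 -0.132  0.055]
bead_jar_center 0.27 [358. 226.] 150 [ 0.426 -0.099  0.009] [ 0.401 -0.168 -0.   ] [ 0.445 -0.031  0.014]
pliers_center 0.49 [358. 225.] 112 [ 0.429 -0.105  0.009] [ 0.402 -0.156 -0.   ] [ 0.447 -0.053  0.014]
```

```bash
cat >> h.py <<'E'
def rect(q):
    (c,s,a)=cv2.minAreaRect((q[:,:2]*1000).astype(np.float32)); return np.round(c,1),np.round(s,1),round(a,1)
E
python3 - <<'E'
from h import *
A=[]
for n in("scene","side"):
    c=capture(n);W,ok=pts(c);A.append(W[ok])
    if n=="scene": cv2.imwrite("pics/crop1.png",cv2.resize(c["frame"][150:330,190:510,::-1],None,fx=2.5,fy=2.5,interpolation=cv2.INTER_CUBIC))
P=np.vstack(A)
def sel(x0,x1,y0,y1,z0,z1,n):
    q=P[(P[:,0]>x0)&(P[:,0]<x1)&(P[:,1]>y0)&(P[:,1]<y1)&(P[:,2]>z0)&(P[:,2]<z1)]
    print(n,len(q),rect(q),np.round(q[:,2].mean(),4))
b=(.39,.56,0,.16)
sel(*b,.1,.115,"wax");sel(*b,.088,.094,"dap top");sel(*b,.055,.085,"dap side");sel(*b,.043,.049,"rub");sel(*b,.03,.04,"rub side");sel(*b,.0215,.027,"sold");sel(*b,.006,.02,"sold side")
sel(.54,.7,.18,.32,.0052,.0115,"big");sel(.56,.71,-.07,.08,.0052,.0115,"sq");sel(.42,.52,-.3,-.18,.0052,.0115,"smallA");sel(.57,.67,-.34,-.21,.0052,.0115,"smallB");sel(.35,.47,.26,.39,.0155,.021,"bench")
E
```

```text
wax 191 (array([482. ,  74.9]), array([31.8, 39.5]), 11.1) 0.1062
dap top 181 (array([480.4,  76.9]), array([48.3, 49.6]), 30.0) 0.0914
dap side 398 (array([479.4,  77.9]), array([49.2, 53.4]), 30.2) 0.0706
rub 242 (array([479.9,  82.9]), array([61.1, 68.5]), 25.6) 0.0465
rub side 178 (array([479.1,  82.3]), array([62.8, 67. ]), 25.6) 0.0352
sold 438 (array([465.6, 113.8]), array([105.4, 142.5]), 23.9) 0.0245
sold side 335 (array([474.1,  78.2]), array([109.7,  82. ]), 23.1) 0.013
big 762 (array([616.1, 254.1]), array([136.2, 122.9]), 2.3) 0.007
sq 535 (array([633.8,  12.7]), array([120.7, 123. ]), 76.9) 0.0072
smallA 463 (array([ 477. , -231.6]), array([94.8, 82.1]), 81.4) 0.0074
smallB 414 (array([ 616.2, -277.2]), array([ 82.4, 106.6]), 46.5) 0.0073
bench 983 (array([410.6, 332.7]), array([78. , 83.6]), 10.2) 0.0183
```

View pics/crop1.png

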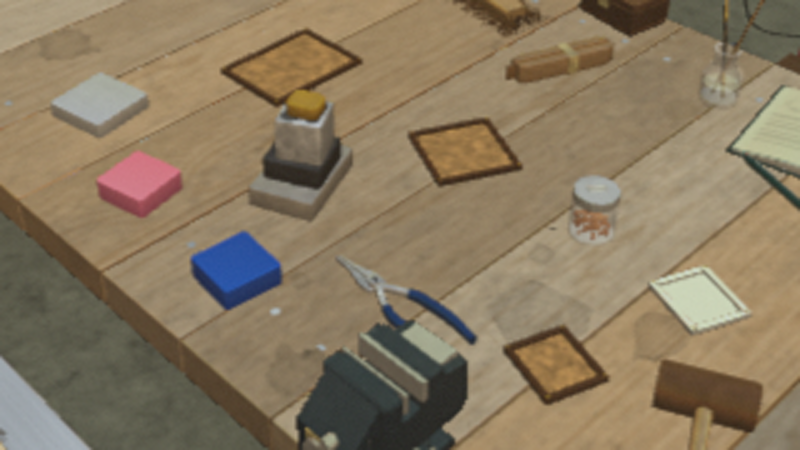

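Candidates in the crop: rubber block → black one in the pile (300,160), not pink (140,183) or blue (236,268). Small tray → dark cork one (555,362), not white (700,298). Bench block is the grey slab (100,103). The vise (400,380) is an obstacle near the small tray.

```bash
python3 - <<'E'
from h import *
s=sense();print(np.round(s["ee_rot"],3))
Q={}
for n in("scene","side"):
    c=capture(n);W,ok=pts(c)
    for l,x,h in [("small_tray_floor",(.469,-.24),0),("square_tray_floor",(.634,.007),0),("big_tray_floor",(.617,.252),0),("bench_block_top",(.408,.335),.0145)]:
        for d in masks_of(l,c):
            m=d["region"]&ok; q=W[m]
            if len(q)>20 and np.hypot(*(np.median(q,0)[:2]-x))<.03:
                r=rect(q[q[:,2]>h]);print(n,l,round(d["p"],2),r);break
    if n=="scene":
        m=ok&(W[...,2]>.02); u=m[270:345,300:385]; q=W[270:345,300:385][u]; q=q[q[:,0]<.5]
        print("vise",q.min(0),q.max(0)); 
        k=ok&(W[...,2]>.1)&(W[...,0]>.3)&(W[...,0]<.85)&(abs(W[...,1])<.5);q=W[k];print("tall",len(q),q.min(0),q.max(0))
    for l,z0,z1 in [("wax",.103,.115),("dap",.088,.094),("rub",.043,.049),("sold",.0215,.027)]:
        q=W[ok&(W[...,0]>.41)&(W[...,0]<.55)&(W[...,1]>0.01)&(W[...,1]<.145)&(W[...,2]>z0)&(W[...,2]<z1)];print(n,l,len(q),rect(q))
E
```

```text
[[ 0.968 -0.251 -0.   ]
 [-0.251 -0.968  0.   ]
 [-0.    -0.    -1.   ]]
scene small_tray_floor 0.58 (array([ 469.8, -241.2]), array([68.8, 60.9]), 70.9)
scene square_tray_floor 0.6 (array([635.9,   9.5]), array([100.7,  91.3]), 64.3)
scene big_tray_floor 0.74 (array([617.4, 251. ]), array([ 99.5, 135.5]), 89.3)
scene bench_block_top 0.89 (array([411.3, 328.9]), array([78.7, 78.8]), 11.2)
vise [ 0.20694839 -0.25061996  0.02000692] [ 0.35816043 -0.18327725  0.12673237]
tall 8924 [ 0.30177576 -0.49973572  0.10002776] [0.84518668 0.09075498 0.4687693 ]
scene wax 111 (array([483.2,  72.9]), array([31.5, 34.9]), 26.0)
scene dap 111 (array([482.1,  76.1]), array([48.4, 46.8]), 28.9)
scene rub 132 (array([480. ,  79.2]), array([59. , 60.7]), 28.2)
scene sold 235 (array([481.4,  79.9]), array([103.3,  67.9]), 21.9)
side small_tray_floor 0.69 (array([ 468.3, -237.4]), array([73.6, 63.1]), 75.3)
side square_tray_floor 0.98 (array([632.8,   9.7]), array([ 93.5, 101.1]), 63.0)
side big_tray_floor 0.87 (array([615.6, 255.4]), array([132.9, 103.3]), 1.0)
side bench_block_top 0.94 (array([409.9, 333.1]), array([74.8, 81. ]), 9.5)
side wax 53 (array([480. ,  77.8]), array([25.6, 35. ]), 21.5)
side dap 78 (array([479.4,  80.4]), array([46.8, 49.1]), 26.2)
side rub 109 (array([479.9,  83.8]), array([60.3, 64.5]), 24.3)
side sold 191 (array([478.1,  84.4]), array([97.4, 71.8]), 22.9)
```

Request:
{"method": "drive_tool", "body": {
  "rows": [
    [100, 20, -33, 0, 0, 0, 0.115],
    [100, 20, -33, 0, 0, 0, 0.115],
    [100, 20, -33, 0, 0, 0, 0.115],
    [100, 20, -33, 0, 0, 0, 0.115],
    [100, 20, -33, 0, 0, 0, 0.115]
  ]
}}

```text
time_s: 2.12
tcp_pos: [0.2575, 0.4383, 0.2417]
ee_rot: [[0.947, 0.322, 0.0], [0.322, -0.947, 0.0], [0.0, -0.0, -1.0]]
wrist_force: [1.0, 0.4, -0.2]
gripper_width: 1.002
gripper_force: 0.0
```

Request:
{"method": "drive_tool", "body": {
  "rows": [
    [100, 20, -33, 0, 0, 0, 0.115],
    [100, 20, -33, 0, 0, 0, 0],
    [100, 20, -33, 0, 0, 0, 0],
    [100, 20, -33, 0, 0, 0, 0],
    [100, 20, -33, 0, 0, 0, 0]
  ]
}}

```text
time_s: 2.53
tcp_pos: [0.3575, 0.2733, 0.242]
ee_rot: [[0.906, 0.423, 0.001], [0.423, -0.906, 0.001], [0.001, -0.001, -1.0]]
wrist_force: [0.5, -0.1, -0.4]
gripper_width: 1.005
gripper_force: 0.0
```

Request:
{"method": "drive_tool", "body": {
  "rows": [
    [100, 20, -33, 0, 0, 0, 0],
    [100, 20, -33, 0, 0, 0, 0],
    [100, 20, -33, 0, 0, 0, 0],
    [100, 20, -33, 0, 0, 0, 0],
    [100, 20, -33, 0, 0, 0, 0]
  ]
}}

```text
time_s: 2.95
tcp_pos: [0.4576, 0.1082, 0.242]
ee_rot: [[0.906, 0.423, 0.001], [0.423, -0.906, 0.001], [0.001, -0.0, -1.0]]
wrist_force: [0.2, 0.3, 0.2]
gripper_width: 1.0
gripper_force: 0.0
```

Request:
{"method": "drive_tool", "body": {
  "rows": [
    [100, 20, -33, 0, 0, 0, 0],
    [100, 0, 0, 0, 0, 0, 0]
  ]
}}

```text
time_s: 3.12
tcp_pos: [0.4791, 0.0725, 0.2415]
ee_rot: [[0.909, 0.416, 0.001], [0.416, -0.909, -0.001], [0.0, 0.001, -1.0]]
wrist_force: [0.6, 0.3, 0.0]
gripper_width: 0.998
gripper_force: 0.0
```

```bash
cat >> h.py <<'E'
def wpts():
    s=sense(); c=capture("wrist"); z=c["z_map"]; v,u=np.mgrid[:400,:640]
    a=(u-c["cx"])/c["fx"]; b=(v-c["cy"])/c["fy"]; r=np.hypot(a,b)+1e-9
    ok=(z>0)&(r<1.3); t=np.tan(np.minimum(r,1.3))/r
    P=np.stack([a*t*z,b*t*z,z],-1); T=np.array(c["T_tool_cam"])
    W=(P@T[:3,:3].T+T[:3,3])@np.array(s["ee_rot"]).T+np.array(s["tcp_pos"])
    return c,W,ok,s
def yaw(s): R=np.array(s["ee_rot"]);return round(np.degrees(np.arctan2(R[1,0],R[0,0])),1)
E
python3 - <<'E'
from h import *
c,W,ok,s=wpts();save(c,"w1.png");print(s["time_s"],np.round(s["tcp_pos"],4),yaw(s),np.round(s["joints"],1))
B=ok&(W[...,0]>.41)&(W[...,0]<.55)&(W[...,1]>0.01)&(W[...,1]<.145)
for l,z0,z1 in [("wax",.102,.115),("wax2",.095,.115),("dap",.088,.094),("rub",.043,.05),("sold",.0215,.028)]:
    q=W[B&(W[...,2]>z0)&(W[...,2]<z1)]
    if len(q):print(l,len(q),rect(q),np.median(q[:,2]))
E
```

```text
3.1167 [0.4791 0.0725 0.2415] 24.6 [ 27.9   8.3 -18.6   0.1 -63.1  86.7]
wax 997 (array([483.1,  74.7]), array([28.9, 32.9]), 23.8) 0.10687716826011559
wax2 1041 (array([483.1,  74.7]), array([28.9, 32.9]), 23.8) 0.10682789152437241
dap 1012 (array([482.7,  77.1]), array([45.7, 45.7]), 31.1) 0.0911696005535015
rub 842 (array([482.2,  82.2]), array([59.1, 60.4]), 25.4) 0.046093222836699796
sold 1453 (array([481.3,  82.3]), array([99.6, 67.6]), 23.2) 0.02400258915691353
```

View pics/w1.png

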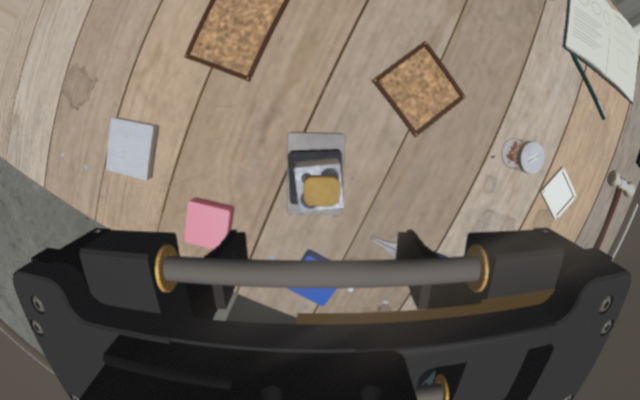

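View pics/scene0.png

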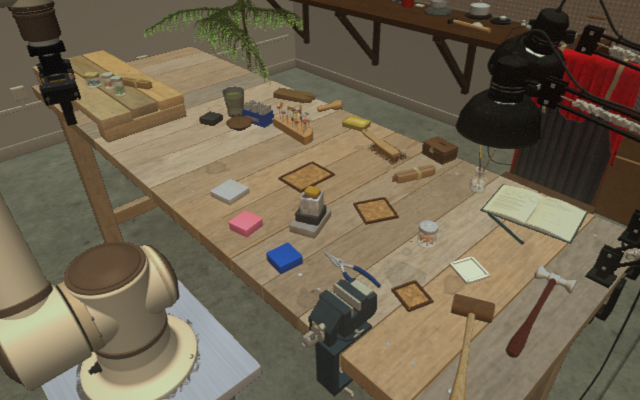

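Request:
{"method": "drive_tool", "body": {
  "rows": [
    [100, 4, 2, -30, 0, 0, 0],
    [100, 0, 0, -38, 0, 0, 0],
    [100, 0, 0, -35, 0, 0, 0],
    [100, 0, 0, -22, 0, 0, 0],
    [100, 0, 0, 0, 0, 0, 0]
  ]
}}

```text
time_s: 3.58
tcp_pos: [0.4772, 0.0783, 0.1122]
ee_rot: [[0.906, 0.423, -0.01], [0.423, -0.906, -0.004], [-0.011, -0.001, -1.0]]
wrist_force: [-0.9, 0.0, -1.3]
gripper_width: 0.996
gripper_force: 0.0
```

```bash
python3 - <<'E'
from h import *
s=sense();print(np.round(s["tcp_pos"],4),yaw(s),s["wrist_force"])
c=capture("scene");W,ok=pts(c);u,v=505,115
q=W[70:150,455:545][ok[70:150,455:545]];q=q[(q[:,2]>.15)&(q[:,0]<1.1)];print("lamp",q.min(0),q.max(0))
c=capture("side");cv2.imwrite("pics/s1.png",cv2.resize(c["frame"][150:290,240:420,::-1],None,fx=4,fy=4))
E
```

```text
[0.4772 0.0783 0.1122] 25.0 [-0.92064274  0.04833237 -1.31397545]
lamp [ 0.68690933 -0.28667613  0.25315441] [ 0.91574352 -0.09313256  0.39571705]
```

View pics/s1.png

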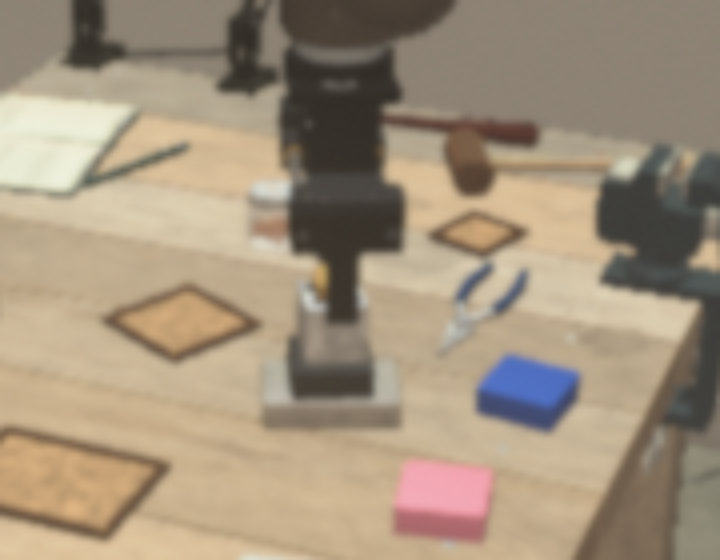

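Request:
{"method": "drive_tool", "body": {
  "rows": [
    [100, 0, 0, 0, 0, 0, 0],
    [100, 0, 0, 0, 0, 0, 0],
    [100, 0, 0, 0, 0, 0, 0]
  ]
}}

```text
time_s: 3.93
tcp_pos: [0.4819, 0.0796, 0.1183]
ee_rot: [[0.906, 0.423, 0.003], [0.423, -0.906, 0.002], [0.004, -0.0, -1.0]]
wrist_force: [-0.2, 0.3, 0.1]
gripper_width: 1.0
gripper_force: 0.0
```

Request:
{"method": "drive_tool", "body": {
  "rows": [
    [100, 1, -5, -2, 0, 0, 0],
    [100, 0, 0, 0, 0, 0, 0],
    [100, 0, 0, 0, 0, 0, 0]
  ]
}}

```text
time_s: 4.18
tcp_pos: [0.4819, 0.0736, 0.1148]
ee_rot: [[0.907, 0.422, 0.0], [0.422, -0.907, 0.0], [0.0, -0.0, -1.0]]
wrist_force: [-0.3, 0.5, -0.2]
gripper_width: 1.003
gripper_force: 0.0
```

Request:
{"method": "drive_tool", "body": {
  "rows": [
    [100, 0, 0, 0, 0, 0, 0],
    [100, 0, 0, 0, 0, 0, 0]
  ]
}}

```text
time_s: 4.35
tcp_pos: [0.4819, 0.0739, 0.1146]
ee_rot: [[0.906, 0.422, 0.0], [0.422, -0.906, 0.0], [0.0, -0.0, -1.0]]
wrist_force: [1.1, 0.2, 0.5]
gripper_width: 1.003
gripper_force: 0.0
```

Request:
{"method": "drive_tool", "body": {
  "rows": [
    [100, 1, 1, 2, 0, 0, 0],
    [60, 0, 0, 0, 0, 0, 0],
    [20, 0, 0, 0, 0, 0, 0],
    [0, 0, 0, 0, 0, 0, 0],
    [0, 0, 0, 0, 0, 0, 0]
  ]
}}

```text
time_s: 4.77
tcp_pos: [0.4828, 0.075, 0.1165]
ee_rot: [[0.906, 0.423, -0.0], [0.423, -0.906, -0.0], [-0.0, -0.0, -1.0]]
wrist_force: [-0.1, 0.3, -0.3]
gripper_width: 0.781
gripper_force: 0.0
```

Request:
{"method": "drive_tool", "body": {
  "rows": [
    [0, 0, 0, 0, 0, 0, 0],
    [0, 0, 0, 0, 0, 0, 0],
    [0, 0, 0, 0, 0, 0, 0],
    [0, 0, 0, 0, 0, 0, 0],
    [0, 0, 0, 0, 0, 0, 0]
  ]
}}

```text
time_s: 5.18
tcp_pos: [0.4829, 0.0749, 0.1165]
ee_rot: [[0.906, 0.422, -0.0], [0.422, -0.906, -0.0], [-0.0, 0.0, -1.0]]
wrist_force: [0.1, -0.5, 0.8]
gripper_width: 0.402
gripper_force: 0.2
```

Request:
{"method": "drive_tool", "body": {
  "rows": [
    [0, 0, 0, 0, 0, 0, 0],
    [0, 0, 0, 0, 0, 0, 0],
    [0, 0, 0, 0, 0, 0, 0],
    [0, 0, 0, 10, 0, 0, 0],
    [0, 0, 0, 30, 0, 0, 0]
  ]
}}

```text
time_s: 5.6
tcp_pos: [0.4799, 0.0739, 0.1531]
ee_rot: [[0.907, 0.421, -0.01], [0.421, -0.907, -0.004], [-0.01, -0.001, -1.0]]
wrist_force: [-0.4, -0.2, -0.0]
gripper_width: 0.37
gripper_force: 29.9
```

Request:
{"method": "drive_tool", "body": {
  "rows": [
    [0, 0, 0, 30, 0, 0, 0],
    [0, -2, -31, 10, 0, 0, -0.105],
    [0, -2, -32, 0, 0, 0, -0.105],
    [0, -2, -32, 0, 0, 0, -0.105],
    [0, -2, -32, 0, 0, 0, -0.105]
  ]
}}

```text
time_s: 6.02
tcp_pos: [0.4746, -0.0531, 0.197]
ee_rot: [[1.0, 0.012, 0.001], [0.012, -1.0, 0.0], [0.001, -0.0, -1.0]]
wrist_force: [1.3, -0.4, 0.0]
gripper_width: 0.371
gripper_force: 29.9
```

Request:
{"method": "drive_tool", "body": {
  "rows": [
    [0, -2, -32, 0, 0, 0, -0.105],
    [0, -2, -32, 0, 0, 0, -0.105],
    [0, -2, -32, 0, 0, 0, -0.105],
    [0, 0, -32, 0, 0, 0, 0],
    [0, 0, -32, 0, 0, 0, 0]
  ]
}}

```text
time_s: 6.43
tcp_pos: [0.4684, -0.2135, 0.1966]
ee_rot: [[0.956, -0.295, 0.0], [-0.295, -0.956, 0.0], [0.0, -0.0, -1.0]]
wrist_force: [0.2, 0.2, 0.1]
gripper_width: 0.367
gripper_force: 29.9
```

Request:
{"method": "drive_tool", "body": {
  "rows": [
    [0, 0, -27, 0, 0, 0, 0],
    [0, 0, 0, 0, 0, 0, 0],
    [0, 0, 0, 0, 0, 0, 0],
    [0, 0, 0, 0, 0, 0, 0],
    [0, 0, 0, 0, 0, 0, 0]
  ]
}}

```text
time_s: 6.85
tcp_pos: [0.4688, -0.2383, 0.1965]
ee_rot: [[0.956, -0.294, -0.0], [-0.294, -0.956, 0.0], [-0.0, -0.0, -1.0]]
wrist_force: [0.5, 0.8, -0.0]
gripper_width: 0.373
gripper_force: 29.9
```

```bash
cat >> h.py <<'E'
def tray(lab,x,h=0.004,hi=.0115,show=None):
    c,W,ok,s=wpts();print(s["time_s"],np.round(s["tcp_pos"],4),yaw(s),s["wrist_force"])
    if show: save(c,show)
    for d in masks_of(lab,c):
        m=d["region"]&ok; q=W[m]; q=q[(abs(q[:,2]-(h+hi)/2)<.02)] 
        if len(q)>50: print(lab,round(d["p"],2),np.round(d["xy"]),len(q),rect(q),"z",np.round(np.percentile(q[:,2],[5,50,95]),4))
E
python3 -c '
from h import *
tray("small_tray_floor",0,show="w2.png")'
```

```text
6.85 [ 0.4688 -0.2383  0.1965] -17.1 [ 0.4627453   0.77672411 -0.02981453]
small_tray_floor 0.9 [317.  45.] 3234 (array([ 618.5, -278.4]), array([67.9, 60.6]), 67.2) z [0.002  0.0037 0.0079]
small_tray_floor 0.56 [322. 181.] 3154 (array([ 468.2, -240.5]), array([65.9, 63.5]), 71.8) z [0.0021 0.0037 0.0079]
```

View pics/w2.png

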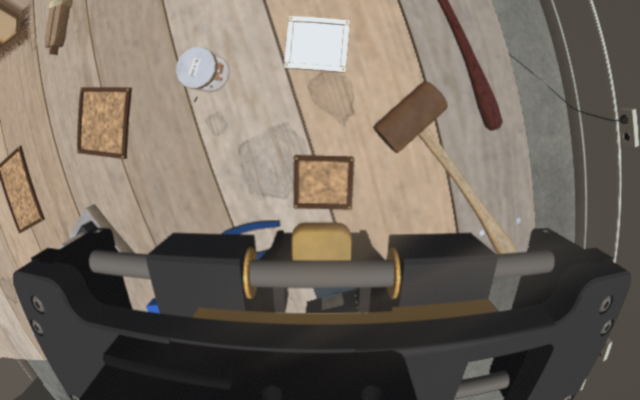

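Request:
{"method": "drive_tool", "body": {
  "rows": [
    [0, 0, -2, -30, 0, 0, 0],
    [0, 0, 0, -30, 0, 0, 0],
    [0, 0, 0, -30, 0, 0, 0],
    [0, 0, 0, -30, 0, 0, 0],
    [0, 0, 0, -20, 0, 0, 0]
  ]
}}

```text
time_s: 7.37
tcp_pos: [0.4678, -0.2399, 0.0543]
ee_rot: [[0.956, -0.293, -0.003], [-0.293, -0.956, 0.001], [-0.003, 0.0, -1.0]]
wrist_force: [-0.7, -0.4, -1.4]
gripper_width: 0.373
gripper_force: 29.9
```

Request:
{"method": "drive_tool", "body": {
  "rows": [
    [0, 0, 0, -15, 0, 0, 0],
    [0, 0, 0, 0, 0, 0, 0],
    [0, 0, 0, 0, 0, 0, 0],
    [0, 0, 0, 0, 0, 0, 0],
    [0, 0, 0, 0, 0, 0, 0]
  ]
}}

```text
time_s: 7.78
tcp_pos: [0.4701, -0.241, 0.043]
ee_rot: [[0.956, -0.294, 0.003], [-0.294, -0.956, -0.001], [0.003, -0.0, -1.0]]
wrist_force: [0.1, 0.0, -0.3]
gripper_width: 0.372
gripper_force: 29.9
```

Request:
{"method": "drive_tool", "body": {
  "rows": [
    [0, -1, 0, -8, 0, 0, 0],
    [0, 0, 0, -5, 0, 0, 0],
    [0, 0, 0, 0, 0, 0, 0],
    [0, 0, 0, 0, 0, 0, 0],
    [0, 0, 0, 0, 0, 0, 0]
  ]
}}

```text
time_s: 8.2
tcp_pos: [0.468, -0.241, 0.0285]
ee_rot: [[0.956, -0.294, 0.0], [-0.294, -0.956, -0.0], [0.0, -0.0, -1.0]]
wrist_force: [0.4, 0.2, 0.8]
gripper_width: 0.367
gripper_force: 29.9
```

Request:
{"method": "drive_tool", "body": {
  "rows": [
    [60, 0, 0, 0, 0, 0, 0],
    [60, 0, 0, 0, 0, 0, 0],
    [60, 0, 0, 0, 0, 0, 0],
    [60, 0, 0, 0, 0, 0, 0],
    [60, 0, 0, 0, 0, 0, 0]
  ]
}}

```text
time_s: 8.62
tcp_pos: [0.4678, -0.2411, 0.0285]
ee_rot: [[0.956, -0.294, -0.0], [-0.294, -0.956, 0.0], [-0.0, 0.0, -1.0]]
wrist_force: [0.4, 0.2, -0.4]
gripper_width: 0.584
gripper_force: 0.0
```

Request:
{"method": "drive_tool", "body": {
  "rows": [
    [60, 0, 0, 20, 0, 0, 0],
    [100, 0, 0, 40, 0, 0, 0],
    [100, 0, 0, 40, 0, 0, 0],
    [100, 0, 0, 40, 0, 0, 0],
    [100, 0, 0, 30, 0, 0, 0]
  ]
}}

```text
time_s: 9.03
tcp_pos: [0.4685, -0.2414, 0.2022]
ee_rot: [[0.956, -0.294, 0.004], [-0.294, -0.956, -0.001], [0.004, 0.0, -1.0]]
wrist_force: [0.0, 0.1, -0.3]
gripper_width: 0.814
gripper_force: 0.0
```

Request:
{"method": "drive_tool", "body": {
  "rows": [
    [100, 0, 32, 0, 0, 0, 0.115],
    [100, 2, 32, 0, 0, 0, 0.115],
    [100, 2, 32, 0, 0, 0, 0.115],
    [100, 2, 32, 0, 0, 0, 0.115],
    [100, 2, 32, 0, 0, 0, 0.115]
  ]
}}

```text
time_s: 9.45
tcp_pos: [0.4755, -0.0797, 0.1987]
ee_rot: [[0.961, 0.278, 0.0], [0.278, -0.961, 0.0], [0.0, -0.0, -1.0]]
wrist_force: [0.3, 0.1, 0.1]
gripper_width: 0.995
gripper_force: 0.0
```

Request:
{"method": "drive_tool", "body": {
  "rows": [
    [100, 2, 32, 0, 0, 0, 0.115],
    [100, 2, 32, 0, 0, 0, 0.115],
    [100, 2, 32, 0, 0, 0, 0],
    [100, 0, 32, 0, 0, 0, 0],
    [100, 0, 30, 0, 0, 0, 0]
  ]
}}

```text
time_s: 9.87
tcp_pos: [0.4816, 0.0786, 0.1986]
ee_rot: [[0.874, 0.485, 0.0], [0.485, -0.874, 0.0], [0.0, -0.0, -1.0]]
wrist_force: [0.1, -0.2, 0.1]
gripper_width: 1.001
gripper_force: 0.0
```

Request:
{"method": "drive_tool", "body": {
  "rows": [
    [100, 0, 0, 0, 0, 0, 0],
    [100, 0, 0, 0, 0, 0, 0],
    [100, 0, 0, 0, 0, 0, 0],
    [100, 0, 0, 0, 0, 0, 0]
  ]
}}

```text
time_s: 10.2
tcp_pos: [0.4816, 0.0761, 0.1984]
ee_rot: [[0.875, 0.484, -0.0], [0.484, -0.875, -0.0], [-0.001, -0.0, -1.0]]
wrist_force: [-0.5, -0.5, 0.7]
gripper_width: 1.001
gripper_force: 0.0
```

```bash
cat >> h.py <<'E'
def pile():
    c,W,ok,s=wpts();print(s["time_s"],np.round(s["tcp_pos"],4),yaw(s),s["wrist_force"],s["gripper_width"])
    B=ok&(W[...,0]>.40)&(W[...,0]<.56)&(W[...,1]>0.0)&(W[...,1]<.155)
    for l,z0,z1 in [("dap",.088,.094),("rub",.043,.05),("sold",.0215,.028)]:
        q=W[B&(W[...,2]>z0)&(W[...,2]<z1)]
        if len(q)>30:print(l,len(q),rect(q),np.median(q[:,2]))
    return c
E
python3 -c '
from h import *
pile()
c=capture("scene");W,ok=pts(c)
B=ok&(abs(W[...,0]-.469)<.05)&(abs(W[...,1]+.24)<.05)&(W[...,2]>.0125)
q=W[B];print("wax",len(q),rect(q),np.percentile(q[:,2],[50,98]))
cv2.imwrite("pics/c2.png",cv2.resize(c["frame"][220:320,320:470,::-1],None,fx=4,fy=4))'
```

```text
10.2 [0.4816 0.0761 0.1984] 28.9 [-0.53854584 -0.46834373  0.68614159] 1.0008425664376412
dap 2757 (array([482.5,  77.3]), array([45.7, 45.1]), 30.2) 0.09121346611074609
rub 1055 (array([482.3,  81.8]), array([60.1, 60.2]), 26.5) 0.04612535727616271
sold 1607 (array([480.8,  82.4]), array([99.7, 68.4]), 23.3) 0.024011574649164202
wax 197 (array([ 466.9, -242.4]), array([34.9, 27.7]), 71.9) [0.01927131 0.0220562 ]
```

View pics/c2.png

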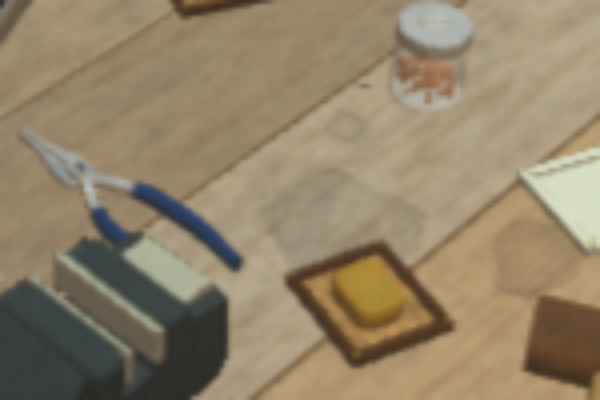

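The wax lies in the small tray at crop (370,290), flat and off the rim; the jar (430,55) and pliers (140,190) are untouched. Next is the dapping block.

Request:
{"method": "drive_tool", "body": {
  "rows": [
    [100, 1, 1, -30, 0, 0, 0.022],
    [100, 0, 0, -35, 0, 0, 0],
    [100, 0, 0, -30, 0, 0, 0],
    [100, 0, 0, -20, 0, 0, 0],
    [100, 0, 0, -10, 0, 0, 0]
  ]
}}

```text
time_s: 10.72
tcp_pos: [0.4812, 0.0762, 0.0708]
ee_rot: [[0.865, 0.502, -0.005], [0.502, -0.865, -0.002], [-0.005, -0.001, -1.0]]
wrist_force: [0.6, -0.4, -0.3]
gripper_width: 0.998
gripper_force: 0.0
```

Request:
{"method": "drive_tool", "body": {
  "rows": [
    [100, 0, 0, 0, 0, 0, 0],
    [100, 0, 0, 0, 0, 0, 0],
    [100, 0, 0, 0, 0, 0, 0],
    [100, 0, 0, 0, 0, 0, 0],
    [100, 0, 0, 0, 0, 0, 0]
  ]
}}

```text
time_s: 11.13
tcp_pos: [0.4835, 0.0782, 0.0746]
ee_rot: [[0.864, 0.504, 0.002], [0.504, -0.864, 0.001], [0.002, 0.0, -1.0]]
wrist_force: [-0.2, -0.6, -0.6]
gripper_width: 0.998
gripper_force: 0.0
```

Request:
{"method": "drive_tool", "body": {
  "rows": [
    [60, -1, -1, -3, 0, 0, 0],
    [50, 0, 0, 0, 0, 0, 0],
    [50, 0, 0, 0, 0, 0, 0],
    [0, 0, 0, 0, 0, 0, 0],
    [0, 0, 0, 0, 0, 0, 0]
  ]
}}

```text
time_s: 11.55
tcp_pos: [0.4819, 0.077, 0.0706]
ee_rot: [[0.864, 0.504, 0.0], [0.504, -0.864, 0.0], [0.0, 0.0, -1.0]]
wrist_force: [-0.1, -0.1, 0.3]
gripper_width: 0.704
gripper_force: 0.0
```

Request:
{"method": "drive_tool", "body": {
  "rows": [
    [0, 0, 0, 0, 0, 0, 0],
    [0, 0, 0, 0, 0, 0, 0],
    [0, 0, 0, 0, 0, 0, 0],
    [0, 0, 0, 0, 0, 0, 0],
    [0, 0, 0, 0, 0, 0, 0]
  ]
}}

```text
time_s: 11.97
tcp_pos: [0.482, 0.0769, 0.0706]
ee_rot: [[0.864, 0.504, 0.0], [0.504, -0.864, -0.0], [0.0, 0.0, -1.0]]
wrist_force: [0.6, -0.9, 0.2]
gripper_width: 0.513
gripper_force: 30.0
```

Request:
{"method": "drive_tool", "body": {
  "rows": [
    [0, 0, 0, 0, 0, 0, 0],
    [0, 0, 0, 0, 0, 0, 0]
  ]
}}

```text
time_s: 12.13
tcp_pos: [0.482, 0.0769, 0.0706]
ee_rot: [[0.864, 0.504, 0.0], [0.504, -0.864, -0.0], [0.0, 0.0, -1.0]]
wrist_force: [0.6, -1.7, 0.3]
gripper_width: 0.514
gripper_force: 30.0
```

Request:
{"method": "drive_tool", "body": {
  "rows": [
    [0, 0, 0, 8, 0, 0, 0],
    [0, 0, 0, 16, 0, 0, 0],
    [0, 0, 0, 24, 0, 0, 0],
    [0, 0, 0, 28, 0, 0, 0],
    [0, 0, 0, 24, 0, 0, 0]
  ]
}}

```text
time_s: 12.55
tcp_pos: [0.4809, 0.0769, 0.1714]
ee_rot: [[0.864, 0.504, -0.002], [0.504, -0.864, -0.0], [-0.002, -0.001, -1.0]]
wrist_force: [1.5, 0.3, -3.7]
gripper_width: 0.512
gripper_force: 30.0
```

Request:
{"method": "drive_tool", "body": {
  "rows": [
    [0, -4, 14, 0, 0, 0, 0],
    [0, -8, 28, 0, 0, 0, -0.07],
    [0, -8, 28, 0, 0, 0, -0.07],
    [0, -8, 28, 0, 0, 0, -0.07],
    [0, -8, 28, 0, 0, 0, -0.07]
  ]
}}

```text
time_s: 12.97
tcp_pos: [0.4442, 0.2036, 0.1701]
ee_rot: [[0.97, 0.241, -0.002], [0.241, -0.97, -0.0], [-0.002, -0.0, -1.0]]
wrist_force: [1.1, 0.0, -4.3]
gripper_width: 0.517
gripper_force: 30.0
```

Request:
{"method": "drive_tool", "body": {
  "rows": [
    [0, -8, 28, 0, 0, 0, -0.07],
    [0, -8, 28, 0, 0, 0, 0],
    [0, -8, 28, 0, 0, 0, 0],
    [0, -8, 28, 0, 0, 0, 0],
    [0, -4, 16, 0, 0, 0, 0]
  ]
}}

```text
time_s: 13.38
tcp_pos: [0.4083, 0.3331, 0.17]
ee_rot: [[0.984, 0.179, -0.001], [0.179, -0.984, -0.0], [-0.001, -0.0, -1.0]]
wrist_force: [0.0, -1.2, -3.6]
gripper_width: 0.516
gripper_force: 30.0
```

Request:
{"method": "drive_tool", "body": {
  "rows": [
    [0, 0, 0, 0, 0, 0, 0],
    [0, 0, 0, 0, 0, 0, 0],
    [0, 0, 0, 0, 0, 0, 0],
    [0, 0, 0, 0, 0, 0, 0],
    [0, 0, 0, 0, 0, 0, 0]
  ]
}}

```text
time_s: 13.8
tcp_pos: [0.41, 0.3298, 0.1704]
ee_rot: [[0.984, 0.176, -0.001], [0.176, -0.984, -0.001], [-0.001, 0.0, -1.0]]
wrist_force: [0.5, 0.7, -5.0]
gripper_width: 0.514
gripper_force: 30.0
```

```bash
python3 -c '
from h import *
tray("bench_block_top",0,show="w3.png")
c,W,ok,s=wpts()
B=ok&(abs(W[...,0]-.41)<.06)&(abs(W[...,1]-.331)<.06)&(abs(W[...,2]-.018)<.0035)
q=W[B];print("top",len(q),rect(q),np.median(q[:,2]))'
```

```text
13.8 [0.41   0.3298 0.1704] 10.1 [ 0.52402086  0.65346827 -5.02184027]
bench_block_top 0.82 [321. 181.] 4361 (array([419.6, 333.7]), array([59.4, 79.8]), 10.2) z [0.0162 0.0176 0.0188]
top 4197 (array([421.4, 333.7]), array([55.5, 75.5]), 10.3) 0.01766321701130122
```

View pics/w3.png

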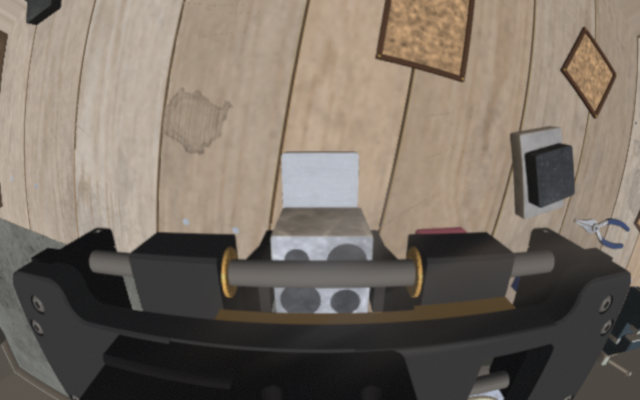

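Request:
{"method": "drive_tool", "body": {
  "rows": [
    [0, 1, 2, -25, 0, 0, 0],
    [0, 0, 0, -35, 0, 0, 0],
    [0, 0, 0, -30, 0, 0, 0],
    [0, 0, 0, -20, 0, 0, 0],
    [0, 0, 0, -8, 0, 0, 0]
  ]
}}

```text
time_s: 14.37
tcp_pos: [0.4097, 0.3309, 0.0495]
ee_rot: [[0.984, 0.176, -0.004], [0.176, -0.984, -0.005], [-0.005, 0.004, -1.0]]
wrist_force: [-0.2, -0.3, -5.5]
gripper_width: 0.516
gripper_force: 30.0
```

Request:
{"method": "drive_tool", "body": {
  "rows": [
    [0, 0, 0, 0, 0, 0, 0],
    [0, 0, 0, 0, 0, 0, 0],
    [0, 0, 0, 0, 0, 0, 0],
    [0, 0, 0, 0, 0, 0, 0],
    [0, 0, 0, 0, 0, 0, 0]
  ]
}}

```text
time_s: 14.78
tcp_pos: [0.4115, 0.3337, 0.054]
ee_rot: [[0.984, 0.177, 0.002], [0.177, -0.984, 0.002], [0.002, -0.002, -1.0]]
wrist_force: [-0.2, 0.3, -4.5]
gripper_width: 0.515
gripper_force: 30.0
```

Request:
{"method": "drive_tool", "body": {
  "rows": [
    [0, 0, -2, -6, 0, 0, 0],
    [0, 0, 0, -4, 0, 0, 0],
    [0, 0, 0, 0, 0, 0, 0],
    [0, 0, 0, 0, 0, 0, 0],
    [0, 0, 0, 0, 0, 0, 0]
  ]
}}

```text
time_s: 15.2
tcp_pos: [0.4108, 0.3307, 0.0423]
ee_rot: [[0.984, 0.177, -0.0], [0.177, -0.984, -0.001], [-0.001, 0.001, -1.0]]
wrist_force: [-0.2, 0.4, -5.0]
gripper_width: 0.516
gripper_force: 30.0
```

Request:
{"method": "drive_tool", "body": {
  "rows": [
    [0, 0, 0, 0, 0, 0, 0],
    [0, 0, 0, 0, 0, 0, 0]
  ]
}}

```text
time_s: 15.37
tcp_pos: [0.4108, 0.3309, 0.0425]
ee_rot: [[0.984, 0.177, -0.0], [0.177, -0.984, -0.0], [-0.0, 0.0, -1.0]]
wrist_force: [0.2, 0.1, -5.5]
gripper_width: 0.518
gripper_force: 30.0
```

Request:
{"method": "drive_tool", "body": {
  "rows": [
    [0, 0, 0, -1, 0, 0, 0],
    [0, 0, 0, 0, 0, 0, 0],
    [0, 0, 0, 0, 0, 0, 0],
    [0, 0, 0, 0, 0, 0, 0]
  ]
}}

```text
time_s: 15.7
tcp_pos: [0.411, 0.331, 0.0421]
ee_rot: [[0.984, 0.177, 0.0], [0.177, -0.984, 0.0], [0.0, -0.0, -1.0]]
wrist_force: [-1.7, -2.0, 3.0]
gripper_width: 0.513
gripper_force: 30.0
```

Touching. Release and go back to the pile (aim at the rubber block, yaw 26).

Request:
{"method": "drive_tool", "body": {
  "rows": [
    [80, 0, 0, 0, 0, 0, 0],
    [80, 0, 0, 0, 0, 0, 0],
    [80, 0, 0, 0, 0, 0, 0],
    [80, 0, 0, 0, 0, 0, 0],
    [80, 0, 0, 0, 0, 0, 0]
  ]
}}

```text
time_s: 16.12
tcp_pos: [0.4111, 0.3311, 0.0415]
ee_rot: [[0.984, 0.177, 0.0], [0.177, -0.984, 0.0], [0.0, -0.0, -1.0]]
wrist_force: [-0.1, -0.3, -0.5]
gripper_width: 0.768
gripper_force: 0.0
```

Request:
{"method": "drive_tool", "body": {
  "rows": [
    [100, 0, 0, 20, 0, 0, 0],
    [100, 0, 0, 36, 0, 0, 0],
    [100, 0, 0, 38, 0, 0, 0],
    [100, 0, 0, 36, 0, 0, 0],
    [100, 0, 0, 20, 0, 0, 0]
  ]
}}

```text
time_s: 16.53
tcp_pos: [0.4122, 0.3323, 0.1961]
ee_rot: [[0.984, 0.178, 0.005], [0.178, -0.984, 0.005], [0.006, -0.004, -1.0]]
wrist_force: [0.4, 0.9, -0.9]
gripper_width: 0.984
gripper_force: 0.0
```

Request:
{"method": "drive_tool", "body": {
  "rows": [
    [100, 8, -28, 0, 0, 0, 0.07],
    [100, 8, -28, 0, 0, 0, 0.07],
    [100, 8, -28, 0, 0, 0, 0.07],
    [100, 8, -28, 0, 0, 0, 0.07],
    [100, 8, -28, 0, 0, 0, 0]
  ]
}}

```text
time_s: 16.95
tcp_pos: [0.451, 0.1897, 0.1917]
ee_rot: [[0.896, 0.445, 0.0], [0.445, -0.896, 0.0], [0.0, -0.0, -1.0]]
wrist_force: [0.0, 0.6, -0.4]
gripper_width: 0.997
gripper_force: 0.0
```

Request:
{"method": "drive_tool", "body": {
  "rows": [
    [100, 8, -28, 0, 0, 0, 0],
    [100, 8, -28, 0, 0, 0, 0],
    [100, 8, -28, 0, 0, 0, 0],
    [100, 7, -26, 0, 0, 0, 0],
    [100, 0, 0, 0, 0, 0, 0]
  ]
}}

```text
time_s: 17.37
tcp_pos: [0.4822, 0.0777, 0.1914]
ee_rot: [[0.899, 0.438, -0.0], [0.438, -0.899, -0.001], [-0.001, 0.0, -1.0]]
wrist_force: [-0.8, 0.5, 0.3]
gripper_width: 1.0
gripper_force: 0.0
```

Request:
{"method": "drive_tool", "body": {
  "rows": [
    [100, 0, 0, 0, 0, 0, 0],
    [100, 0, 0, 0, 0, 0, 0],
    [100, 0, 0, 0, 0, 0, 0],
    [100, 0, 0, 0, 0, 0, 0]
  ]
}}

```text
time_s: 17.7
tcp_pos: [0.4818, 0.0818, 0.1916]
ee_rot: [[0.896, 0.444, 0.0], [0.444, -0.896, 0.0], [0.0, -0.0, -1.0]]
wrist_force: [-0.5, 0.2, 0.7]
gripper_width: 0.999
gripper_force: 0.0
```

```bash
python3 -c '
from h import *
pile()
for n in ("scene","side"):
  c=capture(n);W,ok=pts(c)
  B=ok&(abs(W[...,0]-.411)<.06)&(abs(W[...,1]-.331)<.06)
  for a,b in ((.03,.08),(.0145,.022)):
    q=W[B&(W[...,2]>a)&(W[...,2]<b)];print(n,len(q),rect(q),np.percentile(q[:,2],[50,95]))'
```

```text
17.7 [0.4818 0.0818 0.1916] 26.3 [-0.53608472  0.21182593  0.66376188] 0.9985499310046434
rub 3767 (array([481.8,  82. ]), array([60. , 61.1]), 26.2) 0.0461200050701111
sold 2144 (array([480.9,  82.3]), array([100.1,  68.1]), 23.1) 0.023994028309949386
scene 403 (array([409.5, 328.6]), array([48.7, 49.8]), 13.3) [0.05646389 0.06461648]
scene 243 (array([411.2, 328.9]), array([77.7, 77.8]), 8.6) [0.01836031 0.02092168]
side 425 (array([409.6, 332.2]), array([44.8, 53.8]), 9.4) [0.05992287 0.06507815]
side 331 (array([410.2, 334.9]), array([76.2, 82.6]), 11.6) [0.01815885 0.02058539]
```

Request:
{"method": "drive_tool", "body": {
  "rows": [
    [100, 0, 0, -30, 0, 0, 0],
    [100, 0, 0, -35, 0, 0, 0],
    [100, 0, 0, -35, 0, 0, 0],
    [100, 0, 0, -25, 0, 0, 0],
    [100, 0, 0, -12, 0, 0, 0]
  ]
}}

```text
time_s: 18.27
tcp_pos: [0.4798, 0.0804, 0.0513]
ee_rot: [[0.897, 0.442, -0.005], [0.442, -0.897, -0.002], [-0.006, -0.0, -1.0]]
wrist_force: [-0.8, 0.7, -0.4]
gripper_width: 1.001
gripper_force: 0.0
```

Request:
{"method": "drive_tool", "body": {
  "rows": [
    [100, 0, 0, 0, 0, 0, 0],
    [100, 0, 0, 0, 0, 0, 0],
    [100, 0, 0, 0, 0, 0, 0],
    [100, 0, 0, 0, 0, 0, 0],
    [100, 0, 0, 0, 0, 0, 0]
  ]
}}

```text
time_s: 18.68
tcp_pos: [0.4827, 0.0814, 0.0558]
ee_rot: [[0.897, 0.442, 0.003], [0.442, -0.897, 0.001], [0.003, -0.0, -1.0]]
wrist_force: [0.4, 0.1, 0.2]
gripper_width: 0.997
gripper_force: 0.0
```

Request:
{"method": "drive_tool", "body": {
  "rows": [
    [100, -1, 1, -5, 0, 0, 0],
    [100, 0, 0, 0, 0, 0, 0],
    [100, 0, 0, 0, 0, 0, 0],
    [0, 0, 0, 0, 0, 0, 0],
    [0, 0, 0, 0, 0, 0, 0]
  ]
}}

```text
time_s: 19.1
tcp_pos: [0.4809, 0.082, 0.0496]
ee_rot: [[0.897, 0.442, 0.0], [0.442, -0.897, 0.0], [0.0, 0.0, -1.0]]
wrist_force: [-0.3, 0.1, -0.1]
gripper_width: 0.921
gripper_force: 0.0
```

Request:
{"method": "drive_tool", "body": {
  "rows": [
    [0, 0, 0, 0, 0, 0, 0],
    [0, 0, 0, 0, 0, 0, 0],
    [0, 0, 0, 0, 0, 0, 0],
    [0, 0, 0, 0, 0, 0, 0],
    [0, 0, 0, 0, 0, 0, 0]
  ]
}}

```text
time_s: 19.52
tcp_pos: [0.4809, 0.0819, 0.0496]
ee_rot: [[0.897, 0.442, 0.0], [0.442, -0.897, -0.0], [0.0, 0.0, -1.0]]
wrist_force: [1.0, 0.4, 0.7]
gripper_width: 0.689
gripper_force: 30.0
```

Request:
{"method": "drive_tool", "body": {
  "rows": [
    [0, 0, 0, 8, 0, 0, 0],
    [0, 0, 0, 16, 0, 0, 0],
    [0, 0, 0, 24, 0, 0, 0],
    [0, 0, 0, 16, 0, 0, 0],
    [0, 8, -4, 6, 0, 0, -0.05]
  ]
}}

```text
time_s: 19.93
tcp_pos: [0.489, 0.0786, 0.1224]
ee_rot: [[0.918, 0.397, 0.003], [0.397, -0.918, 0.002], [0.004, -0.0, -1.0]]
wrist_force: [0.4, 0.3, -1.9]
gripper_width: 0.686
gripper_force: 30.0
```

Request:
{"method": "drive_tool", "body": {
  "rows": [
    [0, 17, -8, 0, 0, 0, -0.11],
    [0, 18, -8, 0, 0, 0, -0.11],
    [0, 18, -8, 0, 0, 0, -0.11],
    [0, 18, -8, 0, 0, 0, -0.11],
    [0, 18, -9, 0, 0, 0, -0.11]
  ]
}}

```text
time_s: 20.35
tcp_pos: [0.5783, 0.0366, 0.1198]
ee_rot: [[0.989, -0.147, -0.0], [-0.147, -0.989, 0.0], [-0.0, -0.0, -1.0]]
wrist_force: [-0.7, -0.2, -0.6]
gripper_width: 0.686
gripper_force: 30.0
```

Request:
{"method": "drive_tool", "body": {
  "rows": [
    [0, 18, -9, 0, 0, 0, -0.11],
    [0, 18, -9, 0, 0, 0, -0.11],
    [0, 20, -9, 0, 0, 0, -0.09],
    [0, 0, 0, 0, 0, 0, 0],
    [0, 0, 0, 0, 0, 0, 0]
  ]
}}

```text
time_s: 20.77
tcp_pos: [0.634, 0.0094, 0.1191]
ee_rot: [[0.899, -0.437, -0.001], [-0.437, -0.899, 0.0], [-0.001, 0.0, -1.0]]
wrist_force: [-0.6, -0.0, -1.9]
gripper_width: 0.688
gripper_force: 30.0
```

Request:
{"method": "drive_tool", "body": {
  "rows": [
    [0, 0, 0, 0, 0, 0, 0],
    [0, 0, 0, 0, 0, 0, 0],
    [0, 0, 0, 0, 0, 0, 0],
    [0, 0, 0, 0, 0, 0, 0]
  ]
}}

```text
time_s: 21.1
tcp_pos: [0.6334, 0.0103, 0.1199]
ee_rot: [[0.9, -0.436, 0.0], [-0.436, -0.9, 0.0], [-0.0, -0.0, -1.0]]
wrist_force: [-0.2, -0.6, -1.5]
gripper_width: 0.686
gripper_force: 30.0
```

```bash
python3 -c '
from h import *
tray("square_tray_floor",0,show="w4.png")'
```

```text
21.1 [0.6334 0.0103 0.1199] -25.8 [-0.24466402 -0.62995908 -1.51337767]
square_tray_floor 0.61 [321. 169.] 4751 (array([658.1,  -2.6]), array([91.1, 40.3]), 63.2) z [0.0022 0.0035 0.0077]
```

View pics/w4.png

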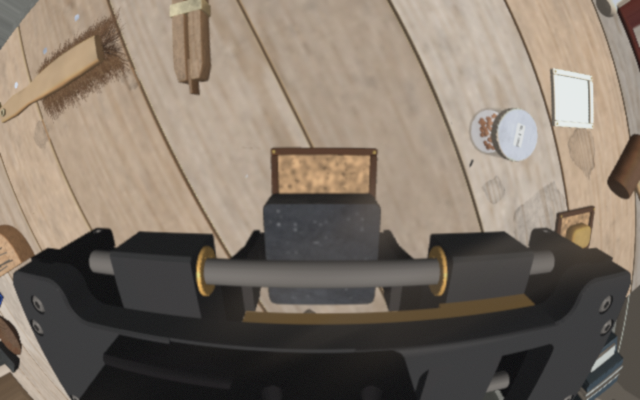

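Request:
{"method": "drive_tool", "body": {
  "rows": [
    [0, 2, -1, -20, 0, 0, 0],
    [0, 0, 0, -30, 0, 0, 0],
    [0, 0, 0, -20, 0, 0, 0],
    [0, 0, 0, -10, 0, 0, 0],
    [0, 0, 0, 0, 0, 0, 0]
  ]
}}

```text
time_s: 21.62
tcp_pos: [0.6341, 0.0087, 0.0369]
ee_rot: [[0.9, -0.437, -0.005], [-0.437, -0.9, -0.001], [-0.004, 0.003, -1.0]]
wrist_force: [0.0, -0.9, -1.6]
gripper_width: 0.685
gripper_force: 30.0
```

Request:
{"method": "drive_tool", "body": {
  "rows": [
    [0, 0, 0, 0, 0, 0, 0],
    [0, 0, 0, 0, 0, 0, 0],
    [0, 0, 0, 0, 0, 0, 0],
    [0, 0, 0, 0, 0, 0, 0],
    [0, 0, 0, 0, 0, 0, 0]
  ]
}}

```text
time_s: 22.03
tcp_pos: [0.6365, 0.0091, 0.0407]
ee_rot: [[0.9, -0.437, 0.002], [-0.437, -0.9, 0.0], [0.002, -0.001, -1.0]]
wrist_force: [-1.1, 0.8, -1.6]
gripper_width: 0.685
gripper_force: 30.0
```

Request:
{"method": "drive_tool", "body": {
  "rows": [
    [0, -1, 0, -6, 0, 0, 0],
    [0, 0, 0, -4, 0, 0, 0],
    [0, 0, 0, 0, 0, 0, 0],
    [0, 0, 0, 0, 0, 0, 0],
    [0, 0, 0, 0, 0, 0, 0]
  ]
}}

```text
time_s: 22.45
tcp_pos: [0.6347, 0.0089, 0.0293]
ee_rot: [[0.9, -0.437, -0.001], [-0.437, -0.9, -0.0], [-0.001, 0.0, -1.0]]
wrist_force: [-0.1, -0.6, -0.8]
gripper_width: 0.691
gripper_force: 30.0
```

Request:
{"method": "drive_tool", "body": {
  "rows": [
    [0, 0, 0, 0, 0, 0, 0],
    [0, 0, 0, 0, 0, 0, 0]
  ]
}}

```text
time_s: 22.62
tcp_pos: [0.6348, 0.0089, 0.0295]
ee_rot: [[0.9, -0.437, -0.0], [-0.437, -0.9, -0.0], [-0.0, 0.0, -1.0]]
wrist_force: [1.0, 0.7, -1.7]
gripper_width: 0.683
gripper_force: 30.0
```

Down 1 mm, release, rise and return to the pile (yaw 23).

Request:
{"method": "drive_tool", "body": {
  "rows": [
    [0, 0, 0, -1, 0, 0, 0],
    [0, 0, 0, 0, 0, 0, 0],
    [0, 0, 0, 0, 0, 0, 0],
    [100, 0, 0, 0, 0, 0, 0],
    [100, 0, 0, 0, 0, 0, 0]
  ]
}}

```text
time_s: 23.03
tcp_pos: [0.6351, 0.009, 0.0288]
ee_rot: [[0.9, -0.436, 0.001], [-0.436, -0.9, -0.0], [0.0, -0.0, -1.0]]
wrist_force: [0.2, 0.4, 0.9]
gripper_width: 0.766
gripper_force: 0.0
```

Request:
{"method": "drive_tool", "body": {
  "rows": [
    [100, 0, 0, 0, 0, 0, 0],
    [100, 0, 0, 0, 0, 0, 0],
    [100, 0, 0, 10, 0, 0, 0],
    [100, 0, 0, 30, 0, 0, 0],
    [100, 0, 0, 35, 0, 0, 0]
  ]
}}

```text
time_s: 23.45
tcp_pos: [0.6333, 0.0086, 0.1026]
ee_rot: [[0.9, -0.437, -0.006], [-0.437, -0.9, -0.001], [-0.004, 0.004, -1.0]]
wrist_force: [1.0, -0.1, -0.8]
gripper_width: 0.988
gripper_force: 0.0
```

Request:
{"method": "drive_tool", "body": {
  "rows": [
    [100, -18, 8, 30, 0, 0, 0.11],
    [100, -19, 9, 30, 0, 0, 0.11],
    [100, -19, 9, 10, 0, 0, 0.11],
    [100, -19, 9, 0, 0, 0, 0.11],
    [100, -20, 10, 0, 0, 0, 0.11]
  ]
}}

```text
time_s: 23.87
tcp_pos: [0.5397, 0.0544, 0.1759]
ee_rot: [[0.995, 0.103, 0.004], [0.103, -0.995, 0.001], [0.004, -0.001, -1.0]]
wrist_force: [0.5, 0.3, -0.6]
gripper_width: 0.995
gripper_force: 0.0
```

Request:
{"method": "drive_tool", "body": {
  "rows": [
    [100, -20, 10, 0, 0, 0, 0.11],
    [100, -20, 9, 0, 0, 0, 0.11],
    [100, -19, 9, 0, 0, 0, 0.09],
    [100, 0, 0, 0, 0, 0, 0],
    [100, 0, 0, 0, 0, 0, 0]
  ]
}}

```text
time_s: 24.28
tcp_pos: [0.4806, 0.0824, 0.1748]
ee_rot: [[0.918, 0.398, 0.002], [0.398, -0.918, 0.001], [0.002, 0.0, -1.0]]
wrist_force: [0.4, 0.6, 1.3]
gripper_width: 1.002
gripper_force: 0.0
```

Request:
{"method": "drive_tool", "body": {
  "rows": [
    [100, 0, 0, 0, 0, 0, 0],
    [100, 0, 0, 0, 0, 0, 0],
    [100, 0, 0, 0, 0, 0, 0],
    [100, 0, 0, 0, 0, 0, 0]
  ]
}}

```text
time_s: 24.62
tcp_pos: [0.4814, 0.0817, 0.1734]
ee_rot: [[0.918, 0.396, -0.0], [0.396, -0.918, -0.0], [-0.0, 0.0, -1.0]]
wrist_force: [0.4, 0.3, -0.6]
gripper_width: 1.003
gripper_force: 0.0
```

```bash
python3 -c '
from h import *
pile()
for n in ("scene","side"):
  c=capture(n);W,ok=pts(c)
  B=ok&(abs(W[...,0]-.635)<.05)&(abs(W[...,1]-.009)<.05)
  q=W[B&(W[...,2]>.021)&(W[...,2]<.03)];print(n,len(q),rect(q),np.percentile(q[:,2],[5,50,95]))'
```

```text
24.6167 [0.4814 0.0817 0.1734] 23.3 [ 0.36279505  0.30474798 -0.56348754] 1.0030304131870906
sold 6678 (array([480.8,  82. ]), array([99.5, 67.8]), 22.6) 0.024153248922554715
scene 368 (array([634.7,   7.1]), array([64. , 61.7]), 63.9) [0.02257716 0.02595963 0.02792622]
side 197 (array([634.7,  10.1]), array([63.4, 69.1]), 65.3) [0.02277399 0.02542317 0.02822158]
```

Request:
{"method": "drive_tool", "body": {
  "rows": [
    [100, -1, 0, -30, 0, 0, -0.012],
    [100, 0, 0, -35, 0, 0, 0],
    [100, 0, 0, -35, 0, 0, 0],
    [100, 0, 0, -25, 0, 0, 0],
    [100, 0, 0, -10, 0, 0, 0]
  ]
}}

```text
time_s: 25.18
tcp_pos: [0.4777, 0.0808, 0.035]
ee_rot: [[0.923, 0.385, -0.006], [0.385, -0.923, -0.003], [-0.007, 0.0, -1.0]]
wrist_force: [-1.2, 0.4, 0.1]
gripper_width: 1.001
gripper_force: 0.0
```

Request:
{"method": "drive_tool", "body": {
  "rows": [
    [100, 0, 0, -4, 0, 0, 0],
    [100, 0, 0, 0, 0, 0, 0],
    [100, 0, 0, 0, 0, 0, 0],
    [100, 0, 0, 0, 0, 0, 0],
    [100, 0, 0, 0, 0, 0, 0]
  ]
}}

```text
time_s: 25.6
tcp_pos: [0.4807, 0.0824, 0.0357]
ee_rot: [[0.922, 0.386, 0.002], [0.386, -0.922, 0.001], [0.003, -0.0, -1.0]]
wrist_force: [-0.4, 0.7, -0.4]
gripper_width: 0.999
gripper_force: 0.0
```

Request:
{"method": "drive_tool", "body": {
  "rows": [
    [100, 0, 0, -8, 0, 0, 0],
    [100, 0, 0, 0, 0, 0, 0],
    [100, 0, 0, 0, 0, 0, 0],
    [100, 0, 0, 0, 0, 0, 0],
    [100, 0, 0, 0, 0, 0, 0]
  ]
}}

```text
time_s: 26.02
tcp_pos: [0.48, 0.082, 0.0266]
ee_rot: [[0.923, 0.386, 0.0], [0.386, -0.923, 0.0], [0.0, 0.0, -1.0]]
wrist_force: [-0.5, 0.4, -0.1]
gripper_width: 0.999
gripper_force: 0.0
```

Request:
{"method": "drive_tool", "body": {
  "rows": [
    [0, 0, 0, 0, 0, 0, 0],
    [0, 0, 0, 0, 0, 0, 0],
    [0, 0, 0, 0, 0, 0, 0],
    [0, 0, 0, 0, 0, 0, 0],
    [0, 0, 0, 0, 0, 0, 0]
  ]
}}

```text
time_s: 26.43
tcp_pos: [0.4799, 0.0819, 0.0266]
ee_rot: [[0.923, 0.386, -0.0], [0.386, -0.923, -0.0], [-0.0, 0.0, -1.0]]
wrist_force: [0.3, -1.2, 0.2]
gripper_width: 0.78
gripper_force: 30.0
```

Request:
{"method": "drive_tool", "body": {
  "rows": [
    [0, 0, 0, 0, 0, 0, 0],
    [0, 0, 0, 0, 0, 0, 0]
  ]
}}

```text
time_s: 26.6
tcp_pos: [0.4799, 0.0819, 0.0266]
ee_rot: [[0.923, 0.386, 0.0], [0.386, -0.923, -0.0], [0.0, 0.0, -1.0]]
wrist_force: [0.7, -0.1, 0.3]
gripper_width: 0.779
gripper_force: 30.0
```

Request:
{"method": "drive_tool", "body": {
  "rows": [
    [0, 0, 0, 8, 0, 0, 0],
    [0, 0, 0, 20, 0, 0, 0],
    [0, 0, 0, 30, 0, 0, 0],
    [0, 0, 0, 30, 0, 0, 0],
    [0, 8, 10, 8, 0, 0, 0]
  ]
}}

```text
time_s: 27.02
tcp_pos: [0.4884, 0.0917, 0.127]
ee_rot: [[0.923, 0.385, 0.005], [0.385, -0.923, 0.002], [0.006, -0.0, -1.0]]
wrist_force: [0.4, -0.0, -1.7]
gripper_width: 0.777
gripper_force: 30.0
```

Request:
{"method": "drive_tool", "body": {
  "rows": [
    [0, 17, 21, 0, 0, 0, -0.08],
    [0, 17, 21, 0, 0, 0, -0.08],
    [0, 17, 22, 0, 0, 0, -0.08],
    [0, 17, 22, 0, 0, 0, -0.08],
    [0, 17, 22, 0, 0, 0, -0.08]
  ]
}}

```text
time_s: 27.43
tcp_pos: [0.573, 0.2008, 0.1227]
ee_rot: [[1.0, -0.008, -0.001], [-0.008, -1.0, -0.0], [-0.001, 0.0, -1.0]]
wrist_force: [-0.3, -0.1, -2.6]
gripper_width: 0.781
gripper_force: 30.0
```

Request:
{"method": "drive_tool", "body": {
  "rows": [
    [0, 17, 21, 0, 0, 0, 0],
    [0, 17, 21, 0, 0, 0, 0],
    [0, 8, 10, 0, 0, 0, 0],
    [0, 0, 0, 0, 0, 0, 0],
    [0, 0, 0, 0, 0, 0, 0]
  ]
}}

```text
time_s: 27.85
tcp_pos: [0.6143, 0.2521, 0.1218]
ee_rot: [[1.0, -0.004, -0.002], [-0.004, -1.0, -0.001], [-0.002, 0.001, -1.0]]
wrist_force: [-0.9, -0.7, -2.1]
gripper_width: 0.776
gripper_force: 30.0
```

Request:
{"method": "drive_tool", "body": {
  "rows": [
    [0, 0, 0, 0, 0, 0, 0],
    [0, 0, 0, 0, 0, 0, 0],
    [0, 0, 0, 0, 0, 0, 0],
    [0, 0, 0, 0, 0, 0, 0]
  ]
}}

```text
time_s: 28.18
tcp_pos: [0.6146, 0.2514, 0.1229]
ee_rot: [[1.0, -0.004, -0.0], [-0.004, -1.0, 0.0], [-0.0, -0.0, -1.0]]
wrist_force: [0.2, 0.7, -1.8]
gripper_width: 0.783
gripper_force: 30.0
```

```bash
python3 -c '
from h import *
tray("big_tray_floor",0,show="w5.png")'
```

```text
28.1833 [0.6146 0.2514 0.1229] -0.2 [ 0.17121805  0.71091247 -1.84801098]
big_tray_floor 0.61 [321. 141.] 3715 (array([668. , 252.7]), array([28.9, 98.6]), 0.9) z [0.0021 0.0036 0.0077]
```

View pics/w5.png

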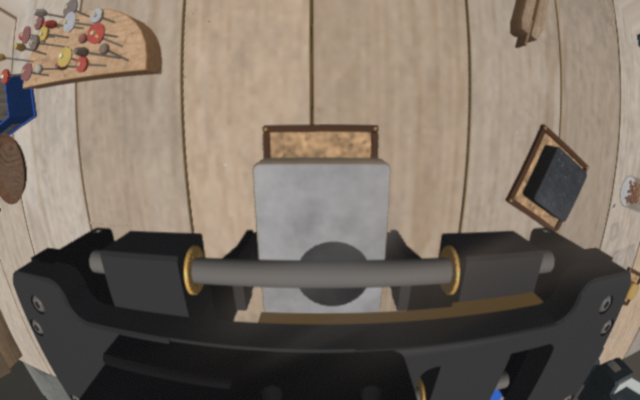

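Request:
{"method": "drive_tool", "body": {
  "rows": [
    [0, 2, 1, -20, 0, 0, 0.015],
    [0, 0, 0, -30, 0, 0, 0],
    [0, 0, 0, -20, 0, 0, 0],
    [0, 0, 0, -10, 0, 0, 0],
    [0, 0, 0, 0, 0, 0, 0]
  ]
}}

```text
time_s: 28.7
tcp_pos: [0.6153, 0.2519, 0.0397]
ee_rot: [[1.0, 0.011, -0.005], [0.011, -1.0, -0.003], [-0.005, 0.003, -1.0]]
wrist_force: [0.9, 0.1, -1.8]
gripper_width: 0.78
gripper_force: 30.0
```

Request:
{"method": "drive_tool", "body": {
  "rows": [
    [0, 0, 0, 0, 0, 0, 0],
    [0, 0, 0, 0, 0, 0, 0],
    [0, 0, 0, 0, 0, 0, 0],
    [0, 0, 0, 0, 0, 0, 0],
    [0, 0, 0, 0, 0, 0, 0]
  ]
}}

```text
time_s: 29.12
tcp_pos: [0.6174, 0.2533, 0.0437]
ee_rot: [[1.0, 0.011, 0.002], [0.011, -1.0, 0.001], [0.002, -0.001, -1.0]]
wrist_force: [0.3, 0.6, -2.6]
gripper_width: 0.78
gripper_force: 30.0
```

Request:
{"method": "drive_tool", "body": {
  "rows": [
    [0, 0, 0, -7, 0, 0, 0],
    [0, 0, 0, -5, 0, 0, 0],
    [0, 0, 0, 0, 0, 0, 0],
    [0, 0, 0, 0, 0, 0, 0],
    [0, 0, 0, 0, 0, 0, 0]
  ]
}}

```text
time_s: 29.53
tcp_pos: [0.6166, 0.2528, 0.0301]
ee_rot: [[1.0, 0.011, -0.001], [0.011, -1.0, -0.001], [-0.001, 0.001, -1.0]]
wrist_force: [0.2, -0.1, -1.7]
gripper_width: 0.78
gripper_force: 30.0
```

Request:
{"method": "drive_tool", "body": {
  "rows": [
    [0, 0, 0, 0, 0, 0, 0],
    [0, 0, 0, 0, 0, 0, 0]
  ]
}}

```text
time_s: 29.7
tcp_pos: [0.6168, 0.2529, 0.0304]
ee_rot: [[1.0, 0.011, -0.0], [0.011, -1.0, -0.0], [-0.0, 0.0, -1.0]]
wrist_force: [0.1, -0.0, -1.8]
gripper_width: 0.777
gripper_force: 30.0
```

Request:
{"method": "drive_tool", "body": {
  "rows": [
    [0, 0, 0, -1, 0, 0, 0],
    [0, 0, 0, 0, 0, 0, 0],
    [0, 0, 0, 0, 0, 0, 0],
    [100, 0, 0, 0, 0, 0, 0],
    [100, 0, 0, 0, 0, 0, 0]
  ]
}}

```text
time_s: 30.12
tcp_pos: [0.6172, 0.2531, 0.0299]
ee_rot: [[1.0, 0.011, 0.001], [0.011, -1.0, 0.0], [0.001, -0.0, -1.0]]
wrist_force: [0.7, 0.0, 0.0]
gripper_width: 0.859
gripper_force: 0.0
```

Request:
{"method": "drive_tool", "body": {
  "rows": [
    [100, 0, 0, 0, 0, 0, 0],
    [100, 0, 0, 0, 0, 0, 0],
    [100, 0, 0, 0, 0, 0, 0],
    [100, 0, 0, 10, 0, 0, 0],
    [100, 0, 0, 30, 0, 0, 0]
  ]
}}

```text
time_s: 30.53
tcp_pos: [0.614, 0.2513, 0.0656]
ee_rot: [[1.0, 0.01, -0.009], [0.01, -1.0, -0.005], [-0.009, 0.005, -1.0]]
wrist_force: [0.1, -0.9, -0.4]
gripper_width: 0.997
gripper_force: 0.0
```

Request:
{"method": "drive_tool", "body": {
  "rows": [
    [100, 0, 0, 35, 0, 0, 0],
    [100, -10, 0, 35, 0, 0, 0],
    [100, -25, 0, 35, 0, 0, 0],
    [100, -30, 0, 10, 0, 0, 0],
    [100, 0, 0, 0, 0, 0, 0]
  ]
}}

```text
time_s: 30.95
tcp_pos: [0.5505, 0.2535, 0.189]
ee_rot: [[1.0, 0.013, 0.005], [0.013, -1.0, 0.005], [0.005, -0.005, -1.0]]
wrist_force: [-1.5, -0.2, -0.4]
gripper_width: 0.999
gripper_force: 0.0
```

Request:
{"method": "drive_tool", "body": {
  "rows": [
    [100, 0, 0, 0, 0, 0, 0],
    [100, 0, 0, 0, 0, 0, 0],
    [100, 0, 0, 0, 0, 0, 0],
    [100, 0, 0, 0, 0, 0, 0]
  ]
}}

```text
time_s: 31.28
tcp_pos: [0.553, 0.2527, 0.1822]
ee_rot: [[1.0, 0.011, -0.002], [0.011, -1.0, -0.001], [-0.002, 0.001, -1.0]]
wrist_force: [-0.0, -0.5, -1.0]
gripper_width: 0.995
gripper_force: 0.0
```

```bash
python3 -c '
from h import *
c,W,ok,s=wpts();save(c,"w6.png");print(s["time_s"],s["tcp_pos"],s["wrist_force"])
L=[("sold",.617,.252,.065,.0215,.03),("rub",.635,.009,.05,.021,.03),("dap",.411,.331,.05,.055,.07),("wax",.468,-.241,.04,.0125,.025),("bigtray",.617,.252,.08,.0,.01)]
def go(n,W,ok):
  for l,x,y,r,a,b in L:
    q=W[ok&(abs(W[...,0]-x)<r)&(abs(W[...,1]-y)<r)&(W[...,2]>a)&(W[...,2]<b)]
    if len(q)>30: print(n,l,len(q),rect(q),np.round(np.percentile(q[:,2],[5,50,95]),4))
go("wrist",W,ok)
for n in ("scene","side"):
  c=capture(n);save(c,n+"9.png");W,ok=pts(c);go(n,W,ok)'
```

```text
31.2833 [0.55304098 0.25266836 0.18217453] [-0.02899682 -0.48764279 -0.99045458]
wrist sold 7063 (array([618.2, 253.4]), array([98.5, 68.7]), 0.7) [0.0258 0.0271 0.0284]
wrist rub 2021 (array([635.1,   9.8]), array([61.1, 61. ]), 64.0) [0.0233 0.0248 0.0261]
wrist dap 659 (array([428.1, 332.2]), array([48. , 22.7]), 84.6) [0.0561 0.0625 0.0639]
wrist wax 171 (array([ 467.1, -238.5]), array([36.1, 27.8]), 71.3) [0.0133 0.0183 0.0196]
wrist bigtray 10613 (array([617., 252.]), array([160., 160.]), 0.0) [0.0001 0.0013 0.0075]
scene sold 463 (array([616.2, 251.3]), array([ 72.3, 100.8]), 88.9) [0.0235 0.0277 0.0296]
scene rub 367 (array([634.7,   6.6]), array([62.9, 60.8]), 64.5) [0.0225 0.0259 0.0281]
scene dap 214 (array([410.7, 329.6]), array([48.7, 47. ]), 12.5) [0.0561 0.063  0.0651]
scene wax 193 (array([ 466.3, -242. ]), array([36.7, 28. ]), 76.1) [0.0143 0.0194 0.022 ]
scene bigtray 901 (array([616.9, 252. ]), array([159.8, 159.8]), 0.0) [0.0002 0.0027 0.0087]
side sold 523 (array([615.7, 255. ]), array([102.5,  74.6]), 1.3) [0.0234 0.0274 0.0295]
side rub 196 (array([632.3,  11. ]), array([65.1, 65.3]), 63.5) [0.0224 0.0261 0.0287]
side dap 244 (array([409.5, 333. ]), array([44.7, 50.9]), 10.6) [0.0565 0.0628 0.0653]
side wax 47 (array([ 467.3, -227.7]), array([53.4, 28.8]), 81.0) [0.0129 0.0188 0.0222]
side bigtray 935 (array([617. , 252.2]), array([159.9, 159.7]), 0.0) [0.0003 0.0026 0.0087]
```

View pics/w6.png

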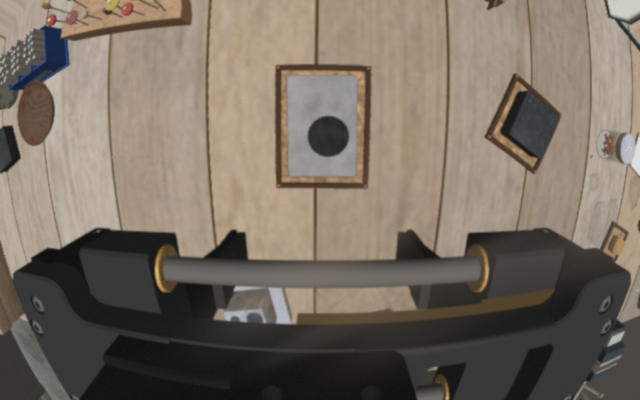

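View pics/scene9.png

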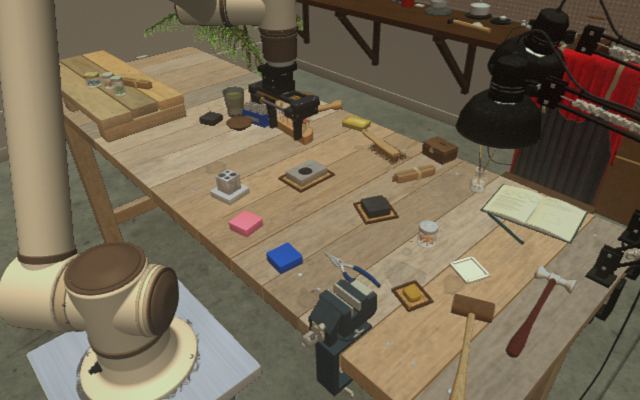

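The soldering block sits centred in the big tray (wrist 322,125). In the scene picture the rubber block (375,207), dapping block (229,182) and wax (411,293) are all in place, and the jar (428,233) and pliers (350,268) have not moved.

```bash
python3 -c '
from station import *
print(finish_job())'
```

```text
the job is handed in; nothing more can be done
None
```

I handed the job in with all four pieces flat and centred in their own places by the last camera check, and the jar and pliers unmoved; `finish_job()` gave no verdict.

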